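# Set up the fold-down writing shelf of a parcel inspection station

## Task

Set up the fold-down writing shelf of the inspection station: first, with the shelf still up, pull both slide-out supports beneath it all the way out to their stops. Then bring the shelf down by its grab bar, lowering it gently under control without letting it drop, until it lies level on the two supports, and let go. Leave the goods standing around the station where they are.

Things in the scene. Friction and masses are not known exactly. Their poses are not given: they have to be found in the camera images.
- station_hinge (a point): Middle of the shelf's hinge line, 110 mm above the table, on the station: a fixed grey steel plinth 360 mm wide, 200 deep, 108 high, its upright front 4 mm behind the hinge line. x: level, into the station, away from the robot (yaw within 0.2 rad); y: left along the hinge line; z: up. Behind the raised shelf stand a rim 138 mm high and, beside its ends, two cheeks up to 220 mm high.
- flap (a joint): Shelf angle about the hinge line, rad: 0 = up (leaning 0.262 rad back from vertical on its stop), growing as it comes down towards the robot, 1.833 = level. About 0.5 kg (varies by a quarter); the hinge is almost free, so past 0.262 it falls unless held. With the supports in, it sags well below level; with them out, it rests level on their tops.
- flap_edge (a point): Middle of the shelf's free edge, mid-thickness, 135 mm from the hinge line. The shelf is a grey panel 310 mm wide, 14 mm thick; its outer face (the underside when level) contains the hinge line. z: from the hinge to this edge; x: from the outer to the inner face; y: left.
- flap_bar (a point): Centre of the shelf's grab bar: round steel, 12 mm thick, 140 mm long, parallel to the hinge line, 180 mm from it along the shelf, at mid-thickness. An open gap of 39 mm lies between bar and free edge, with a 12 mm wide post 64 mm either side of the middle. Axes as flap_edge. Shelf up: 282 mm above the table; level: 117 mm. The bar can turn in gripping fingers.
- support_left (a joint): How far the left (+y) support is out, m: 0 = in, 0.08 = fully out at its stop; starts 0 to 0.018. Slides along the station's -x, towards the robot; friction about 2.5 N plus 8 N per m/s; stays where it is left. An aluminium rail 24 mm wide, top 110 mm above the table, its front 20 mm behind the hinge line when in, 60 mm before it when out.
- support_left_neck (a point): Grip point on the left support's neck, 57 mm above the table, 120 mm left of the station's middle; moves with it. The neck, 16 mm wide, 45 to 69 mm above the table, sticks out of the plinth low down and ends in a plate 50 mm wide, 34 high, 8 thick (a T from above). This point is 27 mm behind the plate and, with the support in, 58 mm before the hinge line. Axes as station_hinge.
- support_right (a joint): The same for the right (-y) support, m: 0 = in, 0.08 = fully out at its stop; starts 0 to 0.018.
- support_right_neck (a point): Grip point on the right support's neck, 120 mm right of the station's middle; otherwise like the left one.
- parcel: Closed cardboard parcel 160 x 120 x 90 mm, left of the station; origin at the centre of its underside. Leave alone.
- tape_roll: White roll of tape lying flat, 100 mm across, 50 mm high, in front and left of the station; origin at the centre of its underside. Leave alone.
- jar: White cream jar 64 mm across, 50 mm high, in front and right of the station; origin at the centre of its underside. Leave alone.
- bottle: Clear bottle 56 mm across, 120 mm high, right of the station; origin at the centre of its underside. Leave alone.

How it is judged:
By the outcome, as a careful person would: the job done as asked, in the order asked, and still so for the second after the job is handed in, with the robot touching nothing.
It also fails if it takes over 66 s, if anything falls off the work surface, if the arm or the gripper's body presses on something with over 40 N, if the wrist force passes 120 N, or if a joint passes its speed limit or range.

## Robot

A 6-joint arm with a two-finger parallel gripper is mounted at the origin on the work surface. World frame = base frame: x ahead of the robot, y to its left, z up, the work surface at z = 0. Lengths are in m, angles in degrees, forces in N, time in s.
With the tool pointing down it reaches from about 0.3 to 0.75 m from the base axis. Payload 8.5 kg.
Tool frame: the origin (TCP) lies midway between the tips of the shut fingers; the grasp point (between the pads) lies 19 mm behind it (env.tcp_to_grasp is the z of the grasp point in the tool frame, in m); z points along the fingers, y is the line along which they close (so a half turn about z gives the same grasp; the last joint's range is limited). The gripper opens to 85 mm and grips with 20 to 120 N. Pads are 22 mm wide; open, the fingers measure 114 mm over their backs; the gripper's body (76 mm by 85 mm) begins 54 mm behind the grasp point. The pads swing forward as they close: fully open they stand 13 mm farther back than shut.
Start: joints at [-77.195, 21.807, 74.336, -0, 83.858, -12.336], TCP at [0.234, -0.498, 0.231] pointing down, gripper open.
Joint ranges: [-178.18, 178.18], [-50.72, 133.34], [12.68, 142.11], [-81.47, 261.47], [9.98, 163.14], [-165.26, 165.26]. Speed limits (degrees/s): [136.94, 136.94, 180, 180, 180, 180].

## Interface

Orientations are given as a 3x3 rotation matrix whose columns are the frame's x, y, z axes.
In Python, from rig import env, imaging, job, models gives the robot as it stands. The module is installed in compiled form; this text tells all that it offers.
- The arm moves only by the tool jog_arm, never from a script. Its argument "plan" is text: rows parted by semicolons, each of 7 numbers parted by spaces: the turn, a rotation vector about the tool's x, y, z in degrees, then the shift along the tool's x, y, z in cm, then the closure in counts, from 0 (fully open) to 255 (shut). In form: rx ry rz x y z claw; .... A call has 1 to 10 rows; each row shifts and turns the commanded pose from where the row before left it, along the tool's axes as they then stand; what a row does not reach is not made up. A row lasts 1/12 s, in which the tool goes at most 41.7 mm and 7.16 degrees, less where a joint would pass 70% of its speed; a pose out of reach is approached as far as the arm can. A call with a gripper value outside its range is refused whole. The fingers move at their own pace and stop on an object; "grip_force" is the grip in N (left out, the last holds). Time passes only in rows, so rows that do not move let the fingers close. It gives the time, the measured TCP pose, the force, the opening and the grip force at its end, in the units of the state.
- env.observe(): the state, without advancing time (a new reading comes with each control period).
- imaging.get_image(name): name is "scene" or "top"; returns a dict with "pixels" (384x512x3 uint8, red, green, blue), "depth" (384x512 float32, m along the optical axis (not along the pixel's ray), 0 where there is no reading), "fov_y" (degrees; the focal length in pixels is half the picture's height over the tangent of half this angle, whatever the lens; pixels are square), "cx", "cy" (the principal point, pixels), "world_from_camera" (4x4, takes a point from camera to world coordinates). Camera axes: x right, y down, z forward; pixel columns grow to the right and rows downward; lengths in m; the calibration is good to about 2 mm. A picture is of the moment at which its call begins.
- job.close_job(): hands the job in; it is judged then, once.
Trained networks look in the newest picture that a camera, given by its name, has taken for a name from the list of things; names that differ only in an ending like _2 or _b are one class to them, and where a whole thing is asked for, a point or a joint stands for the part that bears it (a point fixed in the world has none). Each returns a list of dicts, best first, with "confidence" (0 to 1); they miss things now and then, are a little off and sometimes report something else, mostly with a low value. They report only what shows in the picture. A call takes as long as a camera call.
- models.outline_of(camera, query): "region" (384x512 bool, what is visible of it) and "bbox" ([centre column, centre row, width, height] in pixels, round what is visible of it).
- models.tip_of(camera, query): "at" ([column, row] in pixels: a listed point, or the origin of a listed thing).
The state is a dict: "time_s": time; "q": joint angles; "qvel": joint speeds; "joint_efforts": joint torques, N m; "position": TCP position; "tool_rot": TCP orientation; "ft_force": force on the tool from outside, world axes, zero at the start; "wrist_torque": the same for the moment, N m; "grip_width": finger opening in m; "gripper_force": force on a finger pad.
Only numpy, scipy, OpenCV 4.12 (cv2) and the standard library are available. Lean on these libraries where they do the work, as an engineer would, in place of code of your own. Each camera call takes 0.05 s, during which the arm holds its last target. There are 200 camera calls.

## Working session

There is one attempt and no reset: what is moved stays moved. The work goes in short steps, Python scripts to look and compute and a tool call to move; the robot and the scene stay as the last step left them, time stands still between calls to the robot, and variables do not carry over. Pictures are saved under pics/ and viewed, at most 10 in all, crops included, and the job is handed in when it is done.

Besides the shell and the picture viewer there is one more tool, called after "Request:" as name(argument=value, ...) on one line, values as JSON. jog_arm: Moves the arm, as the interface text tells. Its arguments: {"type":"object","properties":{"plan":{"type":"string"},"grip_force":{"type":"number"}},"required":["plan"]}

```bash
mkdir -p pics; cat > h.py <<'E'
import numpy as np, cv2
from rig import env, imaging, job, models
def pix2w(im,u,v,d):
    f=192/np.tan(np.radians(im["fov_y"])/2)
    p=np.array([(u-im["cx"])/f*d,(v-im["cy"])/f*d,d,1]); return (im["world_from_camera"]@p)[:3]
def ray(im,u,v):
    o=im["world_from_camera"][:3,3]; r=pix2w(im,u,v,1)-o; return o,r/np.linalg.norm(r)
def tri(a,b):
    A=np.zeros((3,3));y=np.zeros(3);
    for o,r in (a,b):
        P=np.eye(3)-np.outer(r,r);A+=P;y+=P@o
    return np.linalg.solve(A,y)
def look(): return {n:imaging.get_image(n) for n in("scene","top")}
E
python3 - <<'E'
from h import *
np.set_printoptions(precision=4,suppress=True)
I=look()
for n in I:
    cv2.imwrite(f"pics/{n}0.png",cv2.resize(I[n]["pixels"][:,:,::-1],(768,576)))
    print(n,I[n]["fov_y"],I[n]["world_from_camera"].round(3).tolist())
for q in("station_hinge","flap_edge","flap_bar","support_left_neck","support_right_neck","parcel","tape_roll","jar","bottle"):
    rs=[]
    for n in I:
        for t in models.tip_of(n,q)[:3]:
            u,v=t["at"]; d=I[n]["depth"][int(round(v)),int(round(u))]
            print(q,n,np.round(t["at"],1),round(t["confidence"],2),pix2w(I[n],u,v,d) if d>0 else None)
        t=models.tip_of(n,q)
        if t: rs.append(ray(I[n],*t[0]["at"]))
    if len(rs)==2: print("   tri",tri(*rs))
E
```

```text
scene 51.91264681525831 [[0.569, 0.663, -0.486, 1.109], [0.823, -0.464, 0.328, -0.339], [-0.008, -0.587, -0.81, 1.141], [0.0, 0.0, 0.0, 1.0]]
top 55.063785660329025 [[-0.013, -0.993, 0.115, 0.403], [-1.0, 0.015, 0.016, 0.036], [-0.018, -0.115, -0.993, 1.298], [0.0, 0.0, 0.0, 1.0]]
station_hinge scene [235.5 245.7] 0.82 [ 0.6799 -0.1031  0.215 ]
station_hinge scene [191.1 265.7] 0.41 [ 0.5888 -0.2084  0.0614]
station_hinge top [289.  161.2] 0.68 [ 0.6379 -0.0742  0.1075]
   tri [ 0.6351 -0.0756  0.1159]
flap_edge scene [243.5 236.5] 0.59 [ 0.6791 -0.0766  0.236 ]
flap_edge top [291.3 140.2] 0.61 [ 0.6741 -0.0702  0.2403]
   tri [ 0.6763 -0.0729  0.2285]
flap_bar scene [245.6 232.2] 0.92 [ 0.6946 -0.0793  0.2834]
flap_bar top [294.5 134.2] 0.6 [ 0.7264 -0.0938  0.1145]
   tri [ 0.6856 -0.0757  0.2666]
support_left_neck scene [256.6 219.5] 0.76 [ 0.6822 -0.0372  0.2877]
support_left_neck top [254.4 186.8] 0.66 [0.5596 0.0405 0.0712]
   tri [0.5634 0.0432 0.0531]
support_right_neck scene [193.1 265.3] 0.58 [ 0.5943 -0.2037  0.0681]
support_right_neck top [324.9 176.5] 0.62 [ 0.591  -0.1966  0.0708]
   tri [ 0.5917 -0.2007  0.0602]
parcel scene [298.9 203.6] 0.57 [0.6081 0.1821 0.0816]
parcel top [201.3 185.9] 0.72 [0.5628 0.2164 0.0905]
   tri [0.5722 0.2256 0.0019]
tape_roll scene [250.  171.7] 0.73 [0.3579 0.1617 0.0035]
tape_roll scene [235.5 248.4] 0.34 [ 0.6722 -0.0996  0.1837]
tape_roll top [219.3 238.3] 0.88 [ 0.3888  0.1667 -0.005 ]
   tri [0.3851 0.1543 0.0392]
jar scene [125.2 269.8] 0.86 [ 0.4837 -0.3749  0.0523]
jar top [372.3 215.9] 0.54 [ 0.4577 -0.3542  0.0514]
   tri [ 0.4582 -0.3729  0.004 ]
bottle scene [146.1 306.5] 0.93 [ 0.6328 -0.3717  0.0798]
bottle top [371.5 172.5] 0.52 [ 0.5998 -0.3483  0.0852]
   tri [ 0.6088 -0.3708  0.0229]
```

```bash
python3 -c "
from h import *
s=env.observe();print(s,env.tcp_to_grasp)"
```

```text
{'time_s': 1.9, 'q': array([-7.71951653e+01,  2.18075006e+01,  7.43344462e+01, -1.81109587e-05,
        8.38593585e+01, -1.23367345e+01]), 'qvel': array([ 0.02289903,  0.11063825,  0.16356691,  0.00697501,  0.04042196,
       -0.0975155 ]), 'joint_efforts': array([-6.68983648e-04, -4.48329484e+01, -2.31461781e+01, -2.25507956e-04,
        5.68064552e-04,  3.06130715e-06]), 'position': array([ 0.23365717, -0.49788369,  0.23132206]), 'tool_rot': array([[ 9.05260782e-01,  4.24856349e-01, -5.35587425e-06],
       [ 4.24856349e-01, -9.05260781e-01,  2.21467205e-05],
       [ 4.56071191e-06, -2.23240347e-05, -1.00000000e+00]]), 'ft_force': array([ 0.58318402,  1.30294084, -0.80805858]), 'wrist_torque': array([0.04047459, 0.04752077, 0.00676721]), 'gripper_force': 0.0, 'grip_width': 0.08515524695267922} -0.0187
```

View pics/scene0.png

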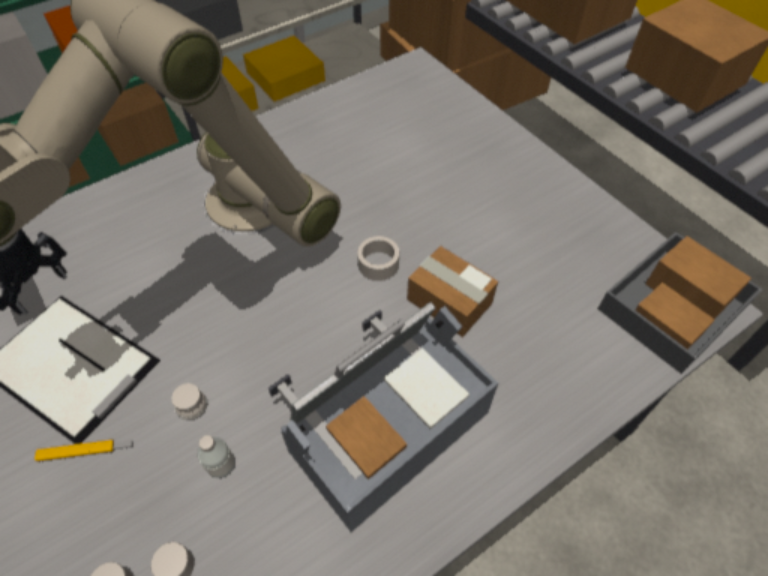

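View pics/top0.png

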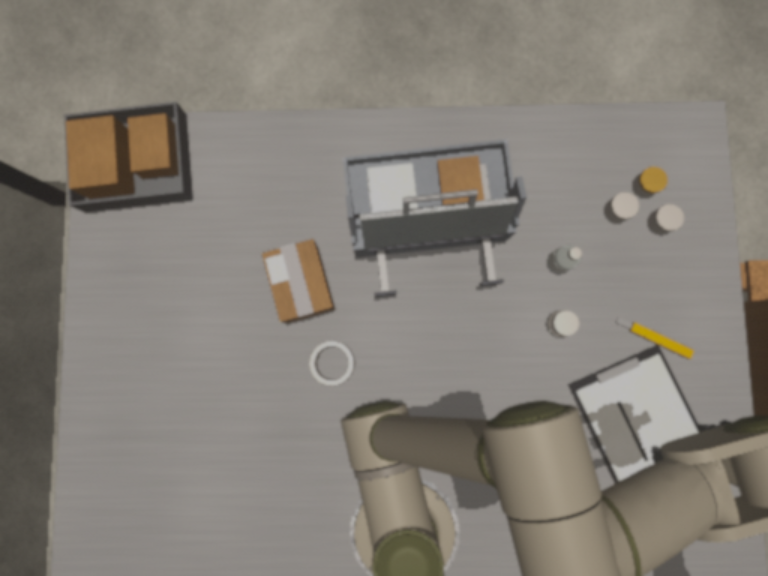

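The scene view shows the raised shelf with both T-ended necks at about (372,322) and (282,390). The top view shows the T plates at (385,294) and (490,283), the bar at (440,200), the tape roll at (331,362), the jar at (565,323) and the bottle at (567,258). I'll get the yaw and neck positions from the depth data.

```bash
cat > m.py <<'E'
from h import *
np.set_printoptions(precision=4,suppress=True)
I=look()
def cloud(im,mask):
    v,u=np.nonzero(mask&(im["depth"]>0)); d=im["depth"][v,u]
    f=192/np.tan(np.radians(im["fov_y"])/2)
    p=np.c_[(u-im["cx"])/f*d,(v-im["cy"])/f*d,d,np.ones(len(d))]
    return (im["world_from_camera"]@p.T).T[:,:3]
al=np.ones((384,512),bool)
for n in I:
    P=cloud(I[n],al); 
    fl=P[(P[:,2]>.14)&(P[:,2]<.235)&(P[:,0]>.58)&(P[:,0]<.72)&(abs(P[:,1]+.075)<.13)]
    best=None;rng=np.random.default_rng(0)
    for _ in range(300):
        a=fl[rng.choice(len(fl),3,False)];nn=np.cross(a[1]-a[0],a[2]-a[0]);nn/=np.linalg.norm(nn)+1e-12
        k=abs((fl-a[0])@nn)<.004
        if best is None or k.sum()>best.sum(): best=k
    c=fl[best].mean(0);nn=np.linalg.svd(fl[best]-c)[2][2]
    if nn[0]>0:nn=-nn
    h=c-nn*0; t=(0.11-c[2])/np.sqrt(1-nn[2]**2); hz=nn[:2]/np.linalg.norm(nn[:2]); 
    # hinge line offset: point on plane at z=.11
    pt=c[:2]+hz*(c[2]-.11)*abs(nn[2])/np.linalg.norm(nn[:2])
    print(n,"flap",best.sum(),"normal",nn,"yaw",np.arctan2(-hz[1],-hz[0]),"tilt",np.arcsin(nn[2]),"hinge pt",pt,"dist",-hz@pt,"lateral ext",(fl[best][:,:2]@np.array([hz[1],-hz[0]])).min(),(fl[best][:,:2]@np.array([hz[1],-hz[0]])).max())
    for s,y0 in(("L",.043),("R",-.2)):
        k=P[(P[:,2]>.052)&(P[:,2]<.095)&(P[:,0]>.5)&(P[:,0]<.61)&(abs(P[:,1]-y0)<.04)]
        if len(k)<5: continue
        th=.12; ex=np.array([np.cos(th),np.sin(th)]);ey=np.array([-ex[1],ex[0]])
        a=k[:,:2]@ex; b=k[:,:2]@ey
        print(n,s,len(k),"x' min",np.sort(a)[:3],"z med",np.median(k[:,2]))
        for lo in np.arange(a.min(),a.max(),.008):
            m=(a>=lo)&(a<lo+.008)
            if m.any(): print("   %.3f n%d y' %.4f..%.4f z %.3f"%(lo,m.sum(),b[m].min(),b[m].max(),k[m,2].max()))
for q in("jar","bottle","tape_roll","parcel"):
    o=models.outline_of("top",q)
    if o:
        p=cloud(I["top"],o[0]["region"]);p=p[p[:,2]>.02];print(q,o[0]["confidence"],p.min(0),p.max(0),(p.min(0)+p.max(0))/2)
E
python3 m.py
```

```text
scene flap 490 normal [-0.9613 -0.093   0.2594] yaw 0.09642692685920007 tilt 0.26236563821560244 hinge pt [ 0.6507 -0.0827] dist 0.6396709342735762 lateral ext -0.26892726203578593 -0.008340203593291514
scene L 128 x' min [0.526  0.5265 0.5274] z med 0.0696764759239169
   0.526 n43 y' -0.0548..-0.0043 z 0.077
   0.534 n32 y' -0.0521..-0.0092 z 0.075
   0.542 n14 y' -0.0390..-0.0234 z 0.073
   0.550 n16 y' -0.0381..-0.0235 z 0.074
   0.558 n15 y' -0.0382..-0.0224 z 0.075
   0.566 n8 y' -0.0385..-0.0246 z 0.072
scene R 178 x' min [0.5191 0.5194 0.52  ] z med 0.07002782002746877
   0.519 n70 y' -0.2938..-0.2453 z 0.079
   0.527 n22 y' -0.2937..-0.2535 z 0.078
   0.535 n16 y' -0.2781..-0.2626 z 0.073
   0.543 n17 y' -0.2775..-0.2611 z 0.076
   0.551 n16 y' -0.2781..-0.2638 z 0.073
   0.559 n16 y' -0.2784..-0.2632 z 0.074
   0.567 n16 y' -0.2786..-0.2627 z 0.073
   0.575 n5 y' -0.2779..-0.2627 z 0.072
top flap 1266 normal [-0.9609 -0.0919  0.2611] yaw 0.09535793177276591 tilt 0.2642091467429312 hinge pt [ 0.6368 -0.0763] dist 0.6266399698525266 lateral ext -0.26794383713476577 -0.00714283
[... 477 characters left out ...]
 z 0.074
   0.607 n5 y' -0.0385..-0.0251 z 0.071
top R 138 x' min [0.5194 0.5194 0.5195] z med 0.06972688717222619
   0.519 n45 y' -0.2930..-0.2437 z 0.078
   0.527 n13 y' -0.2755..-0.2602 z 0.073
   0.535 n14 y' -0.2769..-0.2610 z 0.074
   0.543 n12 y' -0.2745..-0.2606 z 0.078
   0.551 n15 y' -0.2756..-0.2615 z 0.072
   0.559 n15 y' -0.2776..-0.2611 z 0.072
   0.567 n12 y' -0.2753..-0.2613 z 0.072
   0.575 n12 y' -0.2762..-0.2616 z 0.071
jar 0.85 [ 0.4309 -0.3989  0.02  ] [ 0.4898 -0.3388  0.0582] [ 0.4604 -0.3688  0.0391]
bottle 0.81 [ 0.5779 -0.3981  0.022 ] [ 0.6304 -0.3455  0.1237] [ 0.6042 -0.3718  0.0729]
parcel 0.72 [0.4694 0.1527 0.0214] [0.651  0.3048 0.1003] [0.5602 0.2288 0.0608]
```

Request:
jog_arm(plan="0 0 6.56 0 0 0 0;0 0 6.56 0 0 0 0;0 0 6.55 0 0 0 0;0 0 0 3.1 -2.2 0 0;0 0 0 3.1 -2.2 0 0;0 0 0 3.1 -2.2 0 0;0 0 0 3.1 -2.2 0 0;0 0 0 3.1 -2.2 0 0;0 0 0 3.1 -2.2 0 0;0 0 0 3.1 -2.2 0 0", grip_force=40)

```text
time_s: 3.03
position: [0.4362, -0.3224, 0.2315]
tool_rot: [[0.995, 0.095, 0.0], [0.095, -0.995, -0.0], [0.0, 0.0, -1.0]]
ft_force: [-0.6, -0.7, 0.6]
grip_width: 0.0853
gripper_force: 0.0
```

Request:
jog_arm(plan="0 0 0 3.1 -2.2 0 0;0 0 0 3.1 -2.2 0 0;0 0 0 3.1 -2.2 0 0;0 0 0 3.1 -2.2 0 0;0 0 0 3 -2 0 0;0 0 0 0 0 0 0;0 0 0 0 0 3 0;0 0 0 0 0 3 0;0 0 0 0 0 3 0;0 0 0 0 0 0 0")

```text
time_s: 3.87
position: [0.5756, -0.2005, 0.1357]
tool_rot: [[0.995, 0.095, -0.009], [0.095, -0.995, 0.005], [-0.009, -0.006, -1.0]]
ft_force: [-0.3, -0.4, -0.0]
grip_width: 0.0853
gripper_force: 0.0
```

Request:
jog_arm(plan="0 0 0 0 0 0 0;0 0 0 0 0 3 0;0 0 0 0 0 3 0;0 0 0 0 0 2 0;0 0 0 0 0 0 0;0 0 0 0 0 0 0")

```text
time_s: 4.37
position: [0.5788, -0.2023, 0.0631]
tool_rot: [[0.995, 0.095, 0.002], [0.095, -0.995, -0.001], [0.002, 0.001, -1.0]]
ft_force: [-0.4, 0.1, 0.9]
grip_width: 0.0854
gripper_force: 0.0
```

```bash
python3 - <<'E'
from h import *
I=look();s=env.observe();print(s["position"],s["q"].round(1))
for n in I:
    for q in("support_right_neck",):
        for t in models.tip_of(n,q)[:2]: print(n,q,np.round(t["at"],1),round(t["confidence"],2))
a=I["scene"]["pixels"][180:320,130:310,::-1]; cv2.imwrite("pics/s1.png",cv2.resize(a,None,fx=4,fy=4,interpolation=2))
E
```

```text
[ 0.57931409 -0.20250361  0.06413921] [-30.3  37.   77.2   0.   65.6  54.2]
scene support_right_neck [191.  265.2] 0.86
top support_right_neck [216.6 239.9] 0.26
```

View pics/s1.png

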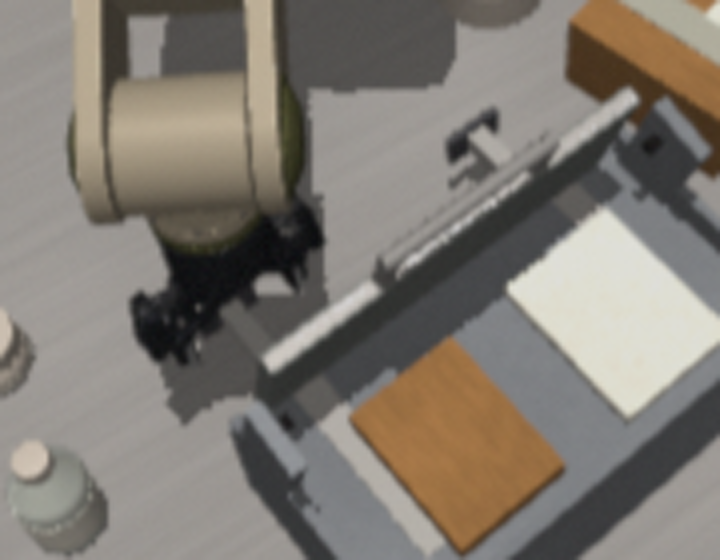

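The crop shows the open gripper straddling the right neck at about (225,290), clear of the shelf. I'll lower it, grip, and pull.

Request:
jog_arm(plan="0 0 0 0.2 0 1.3 0;0 0 0 0 0 1.2 0;0 0 0 0 0 0 0;0 0 0 0 0 0 255;0 0 0 0 0 0 255;0 0 0 0 0 0 255;0 0 0 0 0 0 255;0 0 0 0 0 0 255;0 0 0 0 0 0 255;0 0 0 0 0 0 255", grip_force=40)

```text
time_s: 5.4
position: [0.5802, -0.2019, 0.0368]
tool_rot: [[0.995, 0.095, 0.001], [0.095, -0.995, -0.001], [0.001, 0.001, -1.0]]
ft_force: [-0.0, -1.2, 2.8]
grip_width: 0.0155
gripper_force: 41.5
```

Request:
jog_arm(plan="0 0 0 -0.4 0 0 255;0 0 0 -0.8 0 0 255;0 0 0 -0.8 0 0 255;0 0 0 -0.8 0 0 255;0 0 0 -0.8 0 0 255;0 0 0 -0.8 0 0 255;0 0 0 -0.8 0 0 255;0 0 0 -0.6 0 0 255;0 0 0 -0.2 0 0 255;0 0 0 0 0 0 255")

```text
time_s: 6.23
position: [0.519, -0.2077, 0.0368]
tool_rot: [[0.995, 0.095, -0.001], [0.095, -0.995, -0.001], [-0.001, 0.001, -1.0]]
ft_force: [-0.9, -3.5, 7.3]
grip_width: 0.0158
gripper_force: 42.3
```

Request:
jog_arm(plan="0 0 0 -0.2 0 0 255;0 0 0 -0.2 0 0 255;0 0 0 -0.2 0 0 255;0 0 0 -0.2 0 0 255;0 0 0 -0.1 0 0 255;0 0 0 0 0 0 255")

```text
time_s: 6.73
position: [0.5107, -0.2085, 0.0368]
tool_rot: [[0.995, 0.095, 0.0], [0.095, -0.995, -0.001], [0.0, 0.001, -1.0]]
ft_force: [1.7, -3.1, 6.2]
grip_width: 0.0153
gripper_force: 42.0
```

Request:
jog_arm(plan="0 0 0 -0.15 0 0 255;0 0 0 -0.15 0 0 255;0 0 0 -0.1 0 0 255;0 0 0 0 0 0 255")

```text
time_s: 7.07
position: [0.5077, -0.2088, 0.0368]
tool_rot: [[0.995, 0.095, 0.003], [0.095, -0.995, -0.001], [0.003, 0.001, -1.0]]
ft_force: [7.0, -1.1, 3.4]
grip_width: 0.0153
gripper_force: 41.7
```

Request:
jog_arm(plan="0 0 0 -0.15 0 0 255;0 0 0 -0.15 0 0 255;0 0 0 -0.1 0 0 255;0 0 0 0 0 0 255")

```text
time_s: 7.4
position: [0.5077, -0.2089, 0.0369]
tool_rot: [[0.995, 0.094, 0.012], [0.094, -0.996, -0.002], [0.012, 0.003, -1.0]]
ft_force: [30.3, 4.7, -7.1]
grip_width: 0.0152
gripper_force: 40.0
```

Request:
jog_arm(plan="0 0 0 0.2 0 0 255;0 0 0 0.1 0 0 0;0 0 0 0 0 0 0;0 0 0 0 0 0 0;0 0 0 0 0 0 0;0 0 0 0 0 0 0;0 0 0 0 0 0 0;0 0 0 0 0 -3 0;0 0 0 0 0 -3 0;0 0 0 0 0 -3 0")

```text
time_s: 8.23
position: [0.5058, -0.2083, 0.1272]
tool_rot: [[0.995, 0.095, -0.001], [0.095, -0.995, 0.001], [-0.001, -0.001, -1.0]]
ft_force: [0.7, -0.6, -0.0]
grip_width: 0.0853
gripper_force: 0.0
```

Request:
jog_arm(plan="0 0 0 0 0 0 0;0 0 0 1 -3.4 0 0;0 0 0 1 -3.4 0 0;0 0 0 1 -3.4 0 0;0 0 0 1 -3.4 0 0;0 0 0 1 -3.4 0 0;0 0 0 1 -3.4 0 0;0 0 0 1 -3.2 0 0;0 0 0 0 0 0 0;0 0 0 0 0 0 0")

```text
time_s: 9.07
position: [0.5532, 0.0344, 0.1259]
tool_rot: [[0.995, 0.098, -0.001], [0.098, -0.995, -0.0], [-0.001, -0.0, -1.0]]
ft_force: [-0.2, 0.2, 0.3]
grip_width: 0.0852
gripper_force: 0.0
```

```bash
sed -i 's/^for s,y0.*//' m.py; python3 - <<'E'
from h import *
np.set_printoptions(precision=4,suppress=True)
s=env.observe();print(s["position"],s["ft_force"],s["grip_width"])
th=.0955;ex=np.array([np.cos(th),np.sin(th)]);ey=np.array([-ex[1],ex[0]])
h=np.array([.6366,-.0753]); print("station rel",(s["position"][:2]-h)@ex,(s["position"][:2]-h)@ey)
I=look();im=I["scene"]
u,v=np.meshgrid(np.arange(512),np.arange(384));d=im["depth"];f=192/np.tan(np.radians(im["fov_y"])/2)
P=(im["world_from_camera"]@np.stack([(u-im["cx"])/f*d,(v-im["cy"])/f*d,d,np.ones_like(d)]).reshape(4,-1)).T[:,:3]
a=(P[:,:2]-h)@ex;b=(P[:,:2]-h)@ey
for w,b0 in(("R",-.12),("L",.12)):
    k=(abs(b-b0)<.03)&(a<-.05)&(a>-.2)&(P[:,2]>.055)&(P[:,2]<.078)
    print(w,k.sum(),np.sort(a[k])[:6], b[k].min() if k.any() else 0,b[k].max() if k.any() else 0)
E
```

```text
[0.5532 0.0344 0.1259] [-0.1614  0.235   0.2914] 0.08517289199839148
station rel -0.07251908673484311 0.11714248602299364
R 229 [-0.1741 -0.1739 -0.1738 -0.1725 -0.1725 -0.1724] -0.14550689092866192 -0.09731957909928476
L 120 [-0.0997 -0.0987 -0.0979 -0.0973 -0.0972 -0.0971] 0.0937893801922165 0.14394007305149387
```

Request:
jog_arm(plan="0 0 0 0.6 -0.2 2.5 0;0 0 0 0 0 2.6 0;0 0 0 0 0 2.6 0;0 0 0 0 0 1.2 0;0 0 0 0 0 0 0;0 0 0 0 0 0 255;0 0 0 0 0 0 255;0 0 0 0 0 0 255;0 0 0 0 0 0 255;0 0 0 0 0 0 255")

```text
time_s: 10.0
position: [0.5596, 0.0355, 0.0381]
tool_rot: [[0.995, 0.095, 0.001], [0.095, -0.995, -0.0], [0.001, 0.0, -1.0]]
ft_force: [-0.3, -0.4, 1.1]
grip_width: 0.0255
gripper_force: 0.0
```

Request:
jog_arm(plan="0 0 0 0 0 0 255;0 0 0 0 0 0 255;0 0 0 0 0 0 255")

```text
time_s: 10.25
position: [0.5593, 0.0372, 0.0381]
tool_rot: [[0.995, 0.096, 0.001], [0.096, -0.995, 0.002], [0.001, -0.002, -1.0]]
ft_force: [-1.4, 8.7, 5.3]
grip_width: 0.0155
gripper_force: 42.0
```

Request:
jog_arm(plan="0 0 0 -0.4 0 0 255;0 0 0 -0.8 0 0 255;0 0 0 -0.9 0 0 255;0 0 0 -0.9 0 0 255;0 0 0 -0.9 0 0 255;0 0 0 -0.9 0 0 255;0 0 0 -0.9 0 0 255;0 0 0 -0.6 0 0 255;0 0 0 -0.4 0 0 255;0 0 0 -0.2 0 0 255")

```text
time_s: 11.08
position: [0.4906, 0.0306, 0.0381]
tool_rot: [[0.995, 0.095, 0.002], [0.095, -0.995, 0.002], [0.002, -0.002, -1.0]]
ft_force: [1.2, 11.9, 4.1]
grip_width: 0.0151
gripper_force: 41.8
```

Request:
jog_arm(plan="0 0 0 -0.15 0 0 255;0 0 0 -0.15 0 0 255;0 0 0 -0.15 0 0 255;0 0 0 0 0 0 255")

```text
time_s: 11.42
position: [0.4862, 0.0302, 0.0381]
tool_rot: [[0.995, 0.095, 0.002], [0.095, -0.995, 0.002], [0.002, -0.002, -1.0]]
ft_force: [-0.1, 12.2, 7.2]
grip_width: 0.0154
gripper_force: 42.1
```

Request:
jog_arm(plan="0 0 0 -0.15 0 0 255;0 0 0 -0.15 0 0 255;0 0 0 0 0 0 255")

```text
time_s: 11.67
position: [0.4852, 0.0301, 0.0381]
tool_rot: [[0.995, 0.095, 0.006], [0.095, -0.996, 0.003], [0.006, -0.002, -1.0]]
ft_force: [9.5, 16.3, -1.1]
grip_width: 0.0154
gripper_force: 41.1
```

Request:
jog_arm(plan="0 0 0 -0.15 0 0 255;0 0 0 -0.15 0 0 255;0 0 0 0 0 0 255")

```text
time_s: 11.92
position: [0.4853, 0.03, 0.0382]
tool_rot: [[0.996, 0.094, 0.013], [0.094, -0.996, 0.003], [0.013, -0.002, -1.0]]
ft_force: [24.2, 21.3, -12.4]
grip_width: 0.0153
gripper_force: 40.0
```

Request:
jog_arm(plan="0 0 0 0.15 0 0 255;0 0 0 0 0 0 0;0 0 0 0 0 0 0;0 0 0 0 0 0 0;0 0 0 0 0 0 0;0 0 0 0 0 0 0;0 0 0 0 0 -3 0;0 0 0 0 0 -3.5 0;0 0 0 0 0 -3.5 0;0 0 0 0 0 -3.5 0")

```text
time_s: 12.75
position: [0.4811, 0.0281, 0.174]
tool_rot: [[0.995, 0.095, -0.001], [0.095, -0.995, 0.0], [-0.001, -0.0, -1.0]]
ft_force: [0.6, -0.3, -0.2]
grip_width: 0.0851
gripper_force: 0.0
```

Request:
jog_arm(plan="0 0 -7 0 0 -3.5 0;0 0 -7 0 0 -3.5 0;0 0 -7 0 0 -3.5 0;0 0 -7 0 0 -3.5 0;0 0 -7 0 0 -3.5 0;0 0 -7 0 0 0 0;0 0 -7 0 0 0 0;0 0 -7 0 0 0 0;0 0 -7 0 0 0 0;0 0 -7 0 0 0 0")

```text
time_s: 13.58
position: [0.4814, 0.028, 0.3473]
tool_rot: [[0.245, 0.969, -0.0], [0.969, -0.245, -0.0], [-0.0, -0.0, -1.0]]
ft_force: [0.4, -0.2, -0.4]
grip_width: 0.0855
gripper_force: 0.0
```

Request:
jog_arm(plan="0 0 -7 0 0 0 0;0 0 -7 0 0 0 0;0 0 -6 0 0 0 0;0 0 0 0 0 0 0;0 0 0 0 0 0 0")

```text
time_s: 14.0
position: [0.4815, 0.0281, 0.3473]
tool_rot: [[-0.092, 0.996, -0.0], [0.996, 0.092, -0.0], [0.0, -0.0, -1.0]]
ft_force: [-0.2, -0.1, 1.6]
grip_width: 0.0854
gripper_force: 0.0
```

```bash
python3 - <<'E'
from h import *
np.set_printoptions(precision=4,suppress=True)
s=env.observe();print(s["position"],s["tool_rot"],s["q"])
th=.0955;ex=np.array([np.cos(th),np.sin(th)]);ey=np.array([-ex[1],ex[0]])
h=np.array([.6366,-.0753]); print("station rel",(s["position"][:2]-h)@ex,(s["position"][:2]-h)@ey)
I=look()
for n in I:
    im=I[n];u,v=np.meshgrid(np.arange(512),np.arange(384));d=im["depth"];f=192/np.tan(np.radians(im["fov_y"])/2)
    P=(im["world_from_camera"]@np.stack([(u-im["cx"])/f*d,(v-im["cy"])/f*d,d,np.ones_like(d)]).reshape(4,-1)).T[:,:3]
    a=(P[:,:2]-h)@ex;b=(P[:,:2]-h)@ey;z=P[:,2]
    for w,b0 in(("R",-.12),("L",.12)):
        k=(abs(b-b0)<.03)&(a<-.12)&(a>-.2)&(z>.055)&(z<.078)
        print(n,w,k.sum(),np.sort(a[k])[:5])
    k=(abs(b)<.055)&(z>.268)&(z<.31)&(a>.0)&(a<.1)
    print(n,"bar",k.sum(),[x[k].min() for x in(a,b,z) if k.any()],[x[k].max() for x in(a,b,z) if k.any()],[np.median(x[k]) for x in(a,b,z)])
    print([(t["at"],t["confidence"]) for t in models.tip_of(n,"flap_bar")[:2]])
    cv2.imwrite(f"pics/{n}2.png",cv2.resize(im["pixels"][90:330,120:440,::-1],None,fx=2.4,fy=2.4,interpolation=2))
E
```

```text
[0.4815 0.0281 0.3473] [[-0.0919  0.9958 -0.0002]
 [ 0.9958  0.0919 -0.    ]
 [ 0.     -0.0002 -1.    ]] [-10.7622  11.3737  70.4232  -0.0038  98.2162 -16.0379]
station rel -0.1445574831310415 0.11768953370974725
scene R 151 [-0.1741 -0.1738 -0.1733 -0.1728 -0.1726]
scene L 135 [-0.1752 -0.1739 -0.1736 -0.1734 -0.1733]
scene bar 203 [np.float64(0.04703700200330605), np.float64(-0.05488079546427278), np.float64(0.27981541332864657)] [np.float64(0.05991552436170711), np.float64(0.05473489650039023), np.float64(0.29180111941928544)] [np.float64(0.055159736250245846), np.float64(-0.0020778534596767547), np.float64(0.2871143565484725)]
[([245.8, 230.8], 0.86)]
top R 120 [-0.1731 -0.1731 -0.1729 -0.1729 -0.1727]
top L 6 [-0.1725 -0.1719 -0.1692 -0.1688 -0.1658]
top bar 169 [np.float64(0.04724247501270695), np.float64(-0.054940323239714144), np.float64(0.27809756408511244)] [np.float64(0.05985668361940096), np.float64(0.054885424860721406), np.float64(0.2923184576967559)] [np.float64(0.05226658356848104), np.float64(1.1734990944047528e-05), np.float64(0.2868717739456006)]
[([294.8, 136.1], 0.97)]
```

View pics/scene2.png

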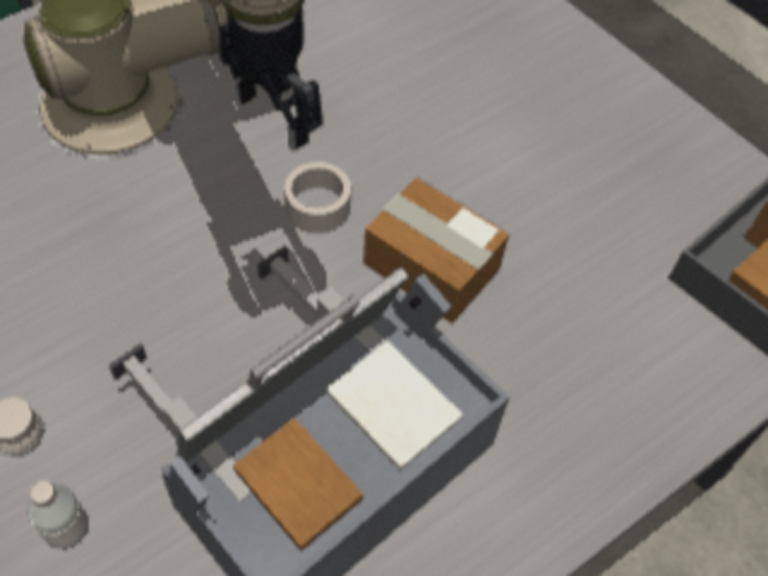

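Both T plates, at (272,262) and (128,360), now stand well out. Depth puts their fronts at -0.173 m, which means fully out. The bar is at (303,338), so I'll move above it next.

Request:
jog_arm(plan="0 0 0 -2 3.3 0 0;0 0 0 -2 3.3 0 0;0 0 0 -2 3.3 0 0;0 0 0 -2 3.3 0 0;0 0 0 -2 3.3 0 0;0 0 0 -1.8 3.3 0 0;0 0 0 0 0 0 0;0 0 0 0 0 0 0;0 0 0 0 0 0 0")

```text
time_s: 14.95
position: [0.6897, -0.0702, 0.3471]
tool_rot: [[-0.095, 0.996, -0.001], [0.996, 0.095, 0.0], [0.0, -0.001, -1.0]]
ft_force: [-1.1, 0.4, 0.8]
grip_width: 0.0854
gripper_force: 0.0
```

Request:
jog_arm(plan="0 0 0 0 0 3 0;0 0 0 0 0 3 0;0 0 0 0 0 2.3 0;0 0 0 0 0 0 0;0 0 0 0 0 0 255;0 0 0 0 0 0 255;0 0 0 0 0 0 255;0 0 0 0 0 0 255;0 0 0 0 0 0 255;0 0 0 0 0 0 255", grip_force=40)

```text
time_s: 15.78
position: [0.6901, -0.0705, 0.2649]
tool_rot: [[-0.095, 0.995, 0.001], [0.995, 0.095, -0.0], [-0.0, 0.001, -1.0]]
ft_force: [0.4, 0.6, 0.8]
grip_width: 0.0124
gripper_force: 0.5
```

Request:
jog_arm(plan="0 0 0 0 0 0 255;0 0 0 0 0 0 255;0 0 0 0 0 0 255")

```text
time_s: 16.03
position: [0.6903, -0.0705, 0.265]
tool_rot: [[-0.095, 0.995, 0.002], [0.995, 0.095, -0.0], [-0.0, 0.002, -1.0]]
ft_force: [2.5, 0.6, 4.3]
grip_width: 0.0102
gripper_force: 39.1
```

```bash
python3 - <<'E'
import numpy as np
N=60
t=np.linspace(0,1,N+1); s=np.interp(t,[0,.08,.85,1],[0,.04,.92,1]); ph=1.833*s
a=.262-ph
X=100*(.18*np.sin(a)+.007*np.cos(a)); Z=100*(.18*np.cos(a)-.007*np.sin(a))
y=np.round(X-X[0],1);z=np.round(-(Z-Z[0]),1)
y=np.round(X-X[0],2);z=np.round(-(Z-Z[0]),2)
for i in range(0,N,10):
    print("; ".join(f"0 0 0 0 {y[j+1]-y[j]:.2f} {z[j+1]-z[j]:.2f} 255" for j in range(i,i+10)))
    p=np.array([.6903,-.0705])+y[i+10]/100*np.array([.99544,.09536]);print("#",ph[i+10].round(2),p.round(4),round(.265-z[i+10]/100,4))
E
```

```text
0 0 0 0 -0.26 -0.08 255; 0 0 0 0 -0.27 -0.08 255; 0 0 0 0 -0.26 -0.07 255; 0 0 0 0 -0.27 -0.06 255; 0 0 0 0 -0.34 -0.08 255; 0 0 0 0 -0.61 -0.13 255; 0 0 0 0 -0.62 -0.10 255; 0 0 0 0 -0.63 -0.09 255; 0 0 0 0 -0.62 -0.06 255; 0 0 0 0 -0.63 -0.04 255
# 0.25 [ 0.6454 -0.0748] 0.2729
0 0 0 0 -0.63 -0.02 255; 0 0 0 0 -0.63 0.01 255; 0 0 0 0 -0.63 0.02 255; 0 0 0 0 -0.62 0.05 255; 0 0 0 0 -0.63 0.07 255; 0 0 0 0 -0.62 0.09 255; 0 0 0 0 -0.62 0.11 255; 0 0 0 0 -0.61 0.14 255; 0 0 0 0 -0.61 0.15 255; 0 0 0 0 -0.61 0.18 255
# 0.6 [ 0.5836 -0.0807] 0.2649
0 0 0 0 -0.59 0.20 255; 0 0 0 0 -0.59 0.22 255; 0 0 0 0 -0.58 0.24 255; 0 0 0 0 -0.58 0.26 255; 0 0 0 0 -0.56 0.28 255; 0 0 0 0 -0.55 0.30 255; 0 0 0 0 -0.55 0.31 255; 0 0 0 0 -0.53 0.34 255; 0 0 0 0 -0.52 0.36 255; 0 0 0 0 -0.50 0.37 255
# 0.95 [ 0.5283 -0.086 ] 0.2361
0 0 0 0 -0.50 0.39 255; 0 0 0 0 -0.47 0.41 255; 0 0 0 0 -0.47 0.42 255; 0 0 0 0 -0.45 0.44 255; 0 0 0 0 -0.43 0.46 255; 0 0 0 0 -0.42 0.47 255; 0 0 0 0 -0.40 0.48 255; 0 0 0 0 -0.39 0.50 255; 0 0 0 0 -0.36 0.51 255; 0 0 0 0 -0.35 0.52 255
# 1.3 [ 0.4861 -0.0901] 0.1901
0 0 0 0 -0.33 0.54 255; 0 0 0 0 -0.31 0.55 255; 0 0 0 0 -0.29 0.55 255; 0 0 0 0 -0.27 0.57 255; 0 0 0 0 -0.26 0.58 255; 0 0 0 0 -0.23 0.58 255; 0 0 0 0 -0.21 0.59 255; 0 0 0 0 -0.19 0.60 255; 0 0 0 0 -0.17 0.61 255; 0 0 0 0 -0.15 0.61 255
# 1.65 [ 0.4621 -0.0924] 0.1323
0 0 0 0 -0.12 0.62 255; 0 0 0 0 -0.06 0.28 255; 0 0 0 0 -0.04 0.29 255; 0 0 0 0 -0.04 0.29 255; 0 0 0 0 -0.04 0.30 255; 0 0 0 0 -0.03 0.29 255; 0 0 0 0 -0.03 0.29 255; 0 0 0 0 -0.03 0.29 255; 0 0 0 0 -0.01 0.29 255; 0 0 0 0 -0.02 0.30 255
# 1.83 [ 0.458  -0.0928] 0.0999
```

Request:
jog_arm(plan="0 0 0 0 -0.25 -0.1 255;0 0 0 0 -0.25 -0.05 255;0 0 0 0 -0.3 -0.1 255;0 0 0 0 -0.25 -0.05 255;0 0 0 0 -0.35 -0.1 255;0 0 0 0 -0.6 -0.1 255;0 0 0 0 -0.6 -0.1 255;0 0 0 0 -0.65 -0.1 255;0 0 0 0 -0.6 -0.05 255;0 0 0 0 -0.65 -0.05 255", grip_force=30)

```text
time_s: 16.87
position: [0.6446, -0.0748, 0.2725]
tool_rot: [[-0.095, 0.995, 0.0], [0.995, 0.095, -0.0], [-0.0, 0.0, -1.0]]
ft_force: [2.7, 0.5, 3.0]
grip_width: 0.0106
gripper_force: 39.1
```

Request:
jog_arm(plan="0 0 0 0 -0.6 0 255;0 0 0 0 -0.65 0 255;0 0 0 0 -0.6 0.05 255;0 0 0 0 -0.65 0.05 255;0 0 0 0 -0.6 0.05 255;0 0 0 0 -0.6 0.1 255;0 0 0 0 -0.65 0.1 255;0 0 0 0 -0.6 0.15 255;0 0 0 0 -0.6 0.15 255;0 0 0 0 -0.65 0.2 255")

```text
time_s: 17.7
position: [0.5828, -0.0806, 0.2634]
tool_rot: [[-0.095, 0.995, -0.001], [0.995, 0.095, 0.0], [0.0, -0.001, -1.0]]
ft_force: [2.1, -1.0, 2.6]
grip_width: 0.0106
gripper_force: 39.6
```

Request:
jog_arm(plan="0 0 0 0 -0.6 0.2 255;0 0 0 0 -0.6 0.2 255;0 0 0 0 -0.6 0.25 255;0 0 0 0 -0.55 0.25 255;0 0 0 0 -0.55 0.3 255;0 0 0 0 -0.55 0.3 255;0 0 0 0 -0.55 0.3 255;0 0 0 0 -0.55 0.35 255;0 0 0 0 -0.5 0.35 255;0 0 0 0 -0.5 0.35 255")

```text
time_s: 18.53
position: [0.5276, -0.0859, 0.2348]
tool_rot: [[-0.095, 0.995, -0.0], [0.995, 0.095, 0.0], [0.0, -0.0, -1.0]]
ft_force: [1.5, -0.4, -2.0]
grip_width: 0.0108
gripper_force: 37.9
```

Request:
jog_arm(plan="0 0 0 0 -0.5 0.4 255;0 0 0 0 -0.5 0.4 255;0 0 0 0 -0.45 0.4 255;0 0 0 0 -0.45 0.45 255;0 0 0 0 -0.4 0.45 255;0 0 0 0 -0.4 0.45 255;0 0 0 0 -0.4 0.5 255;0 0 0 0 -0.4 0.5 255;0 0 0 0 -0.35 0.5 255;0 0 0 0 -0.35 0.5 255")

```text
time_s: 19.37
position: [0.4861, -0.0899, 0.1892]
tool_rot: [[-0.095, 0.995, 0.0], [0.995, 0.095, 0.0], [0.0, 0.0, -1.0]]
ft_force: [4.6, 0.2, -3.0]
grip_width: 0.0102
gripper_force: 37.2
```

Request:
jog_arm(plan="0 0 0 0 -0.35 0.5 255;0 0 0 0 -0.3 0.55 255;0 0 0 0 -0.3 0.55 255;0 0 0 0 -0.25 0.55 255;0 0 0 0 -0.25 0.55 255;0 0 0 0 -0.25 0.6 255;0 0 0 0 -0.2 0.6 255;0 0 0 0 -0.2 0.6 255;0 0 0 0 -0.15 0.6 255;0 0 0 0 -0.15 0.6 255")

```text
time_s: 20.2
position: [0.4628, -0.0922, 0.1325]
tool_rot: [[-0.095, 0.995, 0.001], [0.995, 0.095, 0.0], [-0.0, 0.001, -1.0]]
ft_force: [6.9, 1.7, -2.3]
grip_width: 0.0107
gripper_force: 35.6
```

Request:
jog_arm(plan="0 0 0 0 -0.1 0.5 255;0 0 0 0 -0.05 0.4 255;0 0 0 0 -0.05 0.3 255;0 0 0 0 -0.05 0.3 255;0 0 0 0 -0.05 0.3 255;0 0 0 0 0 0.3 255;0 0 0 0 -0.05 0.3 255;0 0 0 0 0 0.2 255;0 0 0 0 0 0.2 255;0 0 0 0 0 0.1 255")

```text
time_s: 21.03
position: [0.4592, -0.0925, 0.1037]
tool_rot: [[-0.095, 0.995, 0.001], [0.995, 0.095, -0.0], [-0.0, 0.001, -1.0]]
ft_force: [3.2, 2.7, 3.4]
grip_width: 0.0107
gripper_force: 35.5
```

Request:
jog_arm(plan="0 0 0 0 0 0.1 255;0 0 0 0 0 0.1 255;0 0 0 0 0 0 255")

```text
time_s: 21.28
position: [0.4592, -0.0926, 0.1028]
tool_rot: [[-0.096, 0.995, 0.001], [0.995, 0.096, -0.001], [-0.001, 0.001, -1.0]]
ft_force: [1.1, 3.1, 12.2]
grip_width: 0.0106
gripper_force: 36.6
```

Request:
jog_arm(plan="0 0 0 0 0 0.1 255;0 0 0 0 0 0 255")

```text
time_s: 21.45
position: [0.4592, -0.0926, 0.1025]
tool_rot: [[-0.096, 0.995, 0.002], [0.995, 0.096, -0.001], [-0.001, 0.002, -1.0]]
ft_force: [-1.4, 3.2, 20.0]
grip_width: 0.0108
gripper_force: 37.4
```

```bash
cat > chk.py <<'E'
from h import *
import sys
np.set_printoptions(precision=4,suppress=True)
th=.0955;ex=np.array([np.cos(th),np.sin(th)]);ey=np.array([-ex[1],ex[0]]);h=np.array([.6366,-.0753])
I=look()
for n in I:
    im=I[n];u,v=np.meshgrid(np.arange(512),np.arange(384));d=im["depth"];f=192/np.tan(np.radians(im["fov_y"])/2)
    P=(im["world_from_camera"]@np.stack([(u-im["cx"])/f*d,(v-im["cy"])/f*d,d,np.ones_like(d)]).reshape(4,-1)).T[:,:3]
    a=(P[:,:2]-h)@ex;b=(P[:,:2]-h)@ey;z=P[:,2]
    k=(abs(b)<.145)&(abs(b)>.06)&(a<-.01)&(a>-.13)&(z>.1)&(z<.15)
    c=np.linalg.lstsq(np.c_[a[k],b[k],np.ones(k.sum())],z[k],rcond=None)[0]
    print(n,k.sum(),"slope a,b, z at hinge",c,"angle",1.833+c[0])
    for w,s in(("R",-.12),("L",.12)):
        m=(abs(b-s)<.03)&(a<-.145)&(a>-.2)&(z>.055)&(z<.078);print(n,w,m.sum(),np.sort(a[m])[:4])
    cv2.imwrite(f"pics/{n}{sys.argv[1]}.png",cv2.resize(im["pixels"][90:330,120:440,::-1],None,fx=2.4,fy=2.4,interpolation=2))
E
python3 chk.py 3
```

```text
scene 2012 slope a,b, z at hinge [0.0048 0.0006 0.1247] angle 1.8378213699785597
scene R 40 [-0.1741 -0.1733 -0.1727 -0.1721]
scene L 35 [-0.1738 -0.1737 -0.1734 -0.1729]
top 1947 slope a,b, z at hinge [ 0.0037 -0.0008  0.1237] angle 1.8366750644168461
top R 6 [-0.1732 -0.1727 -0.1701 -0.1698]
top L 68 [-0.1731 -0.173  -0.173  -0.1729]
```

View pics/scene3.png

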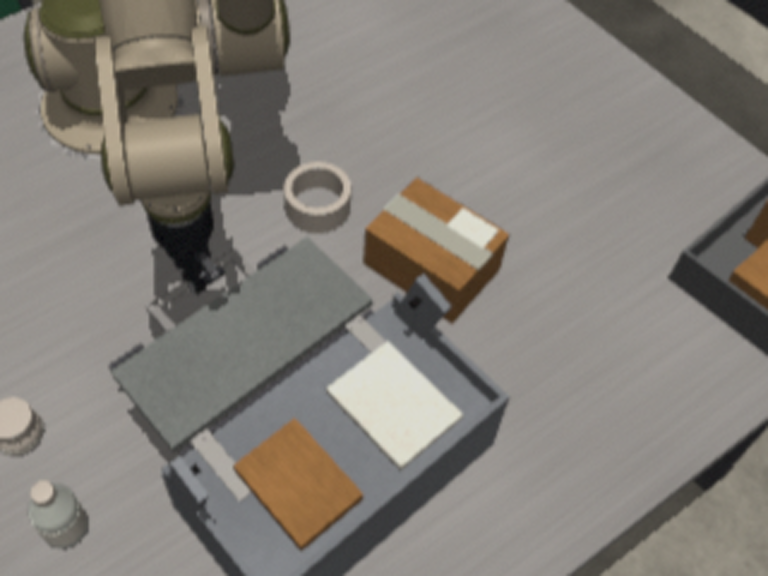

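The shelf lies level, spanning (110,370) to (370,300), and both supports are out under it. I'll ease off the pressing, open part way inside the gap, and go straight up.

Request:
jog_arm(plan="0 0 0 0 0 -0.15 255;0 0 0 0 0 -0.1 255;0 0 0 0 0 0 160;0 0 0 0 0 0 160;0 0 0 0 0 0 160;0 0 0 0 0 0 160;0 0 0 0 0 0 160")

```text
time_s: 22.13
position: [0.4587, -0.0925, 0.1031]
tool_rot: [[-0.095, 0.995, -0.001], [0.995, 0.095, 0.0], [0.0, -0.001, -1.0]]
ft_force: [-0.5, -0.1, 0.8]
grip_width: 0.0317
gripper_force: 0.0
```

Request:
jog_arm(plan="0 0 0 0 0 -0.5 160;0 0 0 0 0 -1 160;0 0 0 0 0 -1.5 160;0 0 0 0 0 -2.5 160;0 0 0 0 0 -3 160;0 0 0 0 -1 -3 160;0 0 0 0 -1 -2 160;0 0 0 0 0 0 160;0 0 0 0 0 0 160;0 0 0 0 0 0 160")

```text
time_s: 22.97
position: [0.4389, -0.0943, 0.2377]
tool_rot: [[-0.095, 0.995, -0.001], [0.995, 0.095, 0.0], [0.001, -0.001, -1.0]]
ft_force: [0.3, 0.7, -0.0]
grip_width: 0.0319
gripper_force: 0.0
```

```bash
python3 chk.py 4
```

```text
scene 2012 slope a,b, z at hinge [-0.0005  0.0002  0.1248] angle 1.8324881866088343
scene R 37 [-0.175  -0.1741 -0.1737 -0.1735]
scene L 32 [-0.175  -0.174  -0.1733 -0.1733]
top 1937 slope a,b, z at hinge [-0.0006 -0.0007  0.1238] angle 1.832380810076436
top R 0 []
top L 68 [-0.1732 -0.173  -0.1729 -0.1729]
```

View pics/scene4.png

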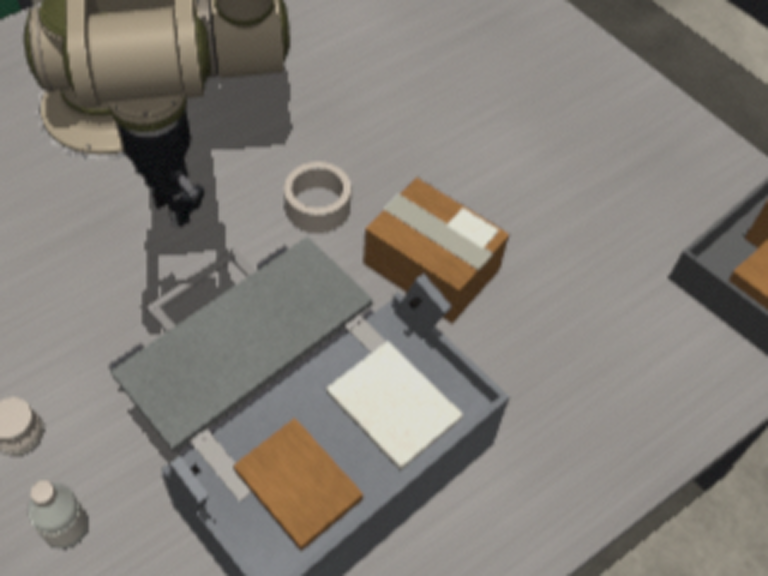

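The shelf is level at 1.832 rad, with its bar free at about (200,285). Both supports are out, the gripper is clear at (170,200), and the goods haven't moved.

```bash
python3 -c "
from rig import job
print(job.close_job())"
```

```text
the job is handed in; nothing more can be done
None
```

Done: both supports are fully out at their stops, the shelf was lowered under control and lies level on them, the gripper is clear, the goods weren't moved, and the job is handed in at about 23 s.

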